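# Pin the indexing collar

## Robot

A 6-joint arm with a two-finger parallel gripper is mounted at the origin on the work surface. World frame = base frame: x ahead of the robot, y to its left, z up, the work surface at z = 0. Lengths are in mm, angles in rad, forces in N, time in s.
With the tool pointing down it reaches from about 425 to 1125 mm from the base axis. Payload 14.9 kg.
Tool frame: the origin (TCP) lies on the centre line of the jaws, within the pads' length; the fingertips stand 14 mm ahead of it and the grasp point (between the pads) lies 5 mm behind it; z points along the fingers, y is the line along which they close (so a half turn about z gives the same grasp; the last joint's range is limited). The gripper opens to 91 mm and grips with 3 to 60 N. Pads are 32 mm wide; open, the fingers measure 118 mm over their backs; the gripper's body (76 mm by 178 mm) begins 60 mm behind the grasp point.
Start: joints at [1.31, 0.379, 1.734, -0, 1.028, -0.033], TCP at [158.091, 681.928, 227.932] pointing down, gripper open.
Joint ranges: [-2.77, 2.77], [-0.74, 2.19], [0, 2.66], [-1.06, 4.2], [0.31, 2.87], [-3.08, 3.08]. Speed limits (rad/s): [1.89, 1.89, 2.39, 3.14, 3.14, 3.14].

## Interface

Orientations are given as a rotation vector (axis times angle).
In Python, from bench import arm, vision, job_done gives the robot as it stands.
- The arm moves only by the tool send_rows, never from a script. Its argument "commands" is a list of rows, each a list of 4 numbers: the shift along the world's x, y, z in cm, then the turn about the world's z in rad. In form: [[tx, ty, tz, turn], ...]. A call has 1 to 20 rows; each row is the pose to reach, as a shift and turn from the pose commanded when the call began; what a row does not reach only later rows make up. A row lasts 1/10 s, in which the tool goes at most 50 mm and 8.59 degrees, less where a joint would pass 70% of its speed; a pose out of reach is approached as far as the arm can. A call with a gripper value outside its range is refused whole. "fingers" is the gripper's target within -1 to 1 (fully open at 1, half-way at 0, shut at -1), set as the call begins (left out, the last holds). The fingers move at their own pace and stop on an object; "squeeze" is the grip in N (left out, the last holds). Time passes only in rows, so rows that repeat a pose let the fingers close. It gives the time, the measured TCP pose, the force, the opening and the grip force at its end, in the units of the state.
- arm.state(): the state, without advancing time (a new reading comes with each control period).
- vision.snapshot(name): name is "side" or "top" or "wrist"; returns the picture (420x560x3 uint8, red, green, blue); there is no depth.
- vision.camera_params(name): a dict with "intrinsics" (3x3 intrinsics, pixels), "R" (3x3) and "t" (3): a world point X has camera coordinates R X + t. Camera axes: x right, y down, z forward; pixel columns grow to the right and rows downward; lengths in mm; the calibration is good to about 2 mm. A picture is of the moment at which its call begins: read the wrist's pose just before it. camera_params takes no time and is no camera call; for the wrist camera it gives the pose at the moment of the call.
- job_done(): hands the job in; it is judged then, once.
The state is a dict: "time_s": time; "joint_positions": joint angles; "joint_vel": joint speeds; "effort": joint torques, N m; "tool_pos": TCP position; "ee_rot": TCP orientation; "force": force on the tool from outside, world axes, zero at the start; "wrist_torque": the same for the moment, N m; "finger_gap": finger opening in mm; "grasp_force": force on a finger pad.
Only numpy, scipy, OpenCV 4.12 (cv2) and the standard library are available. Lean on these libraries where they do the work, as an engineer would, in place of code of your own. Each camera call takes 0.05 s, during which the arm holds its last target. There are 200 camera calls.

## Task

Lock the indexing fixture: spin its loose collar by the tall round hub until one of the collar's holes comes under the hole in the bridge, and pass the round-headed pin down through the bridge and the collar into the base, pressed fully home so that its head sits on the bridge. Never force the pin, neither by pressing it on a collar that is not lined up nor by turning the collar hard against it, and leave the other things on the bench where they are.

Things in the scene. Friction and masses are not known exactly. Their poses are not given: they have to be found in the camera images.
- fixture: Indexing fixture, fixed: a wooden base 150 x 175 x 40 mm high, on it a loose steel collar (round flange with a tall hub) that spins about an upright axis through this origin, and an aluminium bridge, 32 mm wide, over the collar's rim on the +y side, 30 to 92 mm from the axis, underside 54 mm and top 76 mm above the bench. Origin: on the bench under the collar's axis; z up.
- flange (a point): Point on the collar's axis at its flange's flat top, 50 mm above the bench; axes as fixture, not turning with the collar. The flange is 120 mm wide, 10 mm thick, with four through holes of 13.5 mm, 90 degrees apart, 46 mm from the axis. Their angle is not measured; at the start none is under the bridge. It spins either way without end, friction 0.08 N m.
- hub (a point): Point on the collar's axis 108 mm above the bench, where to grip the round knurled hub (diameter 44 mm, from the flange up to 125 mm above the bench) from above and turn it. Axes as fixture, not turning with the collar.
- guide (a point): Centre of the bridge hole's mouth, on the bridge's top, 76 mm above the bench, 46 mm from the collar's axis along the fixture's +y; axes as fixture. The hole is 19.5 mm wide for the upper 12 mm, where two sprung balls stick in (14 mm apart) to catch the pin's shoulder, then 13.5 mm. Below it, under the flange, the base has a hole of 13.5 mm, 24 mm deep.
- pin_center (a point): Round-headed steel pin, 76 mm long, about 90 g: its centre, half-way up, 38 mm above its tip; z points from tip to head. From the tip up: nose tapering from 5 to 12 mm diameter over 18 mm; 12 mm shank to 40.5 mm; shoulder widening to 18 mm by 47.5 mm, to 52 mm; round head, diameter 22, height 24 mm. At the start it stands loose, head up, in one hole of the pin block.
- pin_tip (a point): The pin's tip. In the bridge over a blank part of the flange the pin stands on its tip, 26 mm short of home. When a collar hole comes under it, it slides down by itself some 10 to 17 mm until its shoulder meets the balls, and then blocks the collar.
- pin_head (a point): Middle of the pin's head, 64 mm above its tip, 12 mm below its top. Once the nose has dropped into a collar hole, a push of up to about 10 N on the head brings it home past the balls (the nose shifts the collar the last millimetre): head's underside on the bridge, this point 12 mm above guide.
- pinblock: Fixed wooden block 70 x 150 x 45 mm high with two upright holes 45 mm either side of its middle along its y axis, 34 mm deep. Origin at the centre of its underside.
- stub_center (a point): Bystander: a short square-headed pin (head 20 x 20 x 16 mm, shank 12 mm, 46 mm long in all) standing in the other hole of the block; its centre.
- hammer_grip (a point): Bystander: hammer lying on the bench, point on its handle.
- can: Bystander: a can, diameter 70 mm, 100 mm high; centre of its underside.
- offcut: Bystander: dark wooden offcut 110 x 45 x 35 mm high; centre of its underside.

How it is judged (in metres and radians):
At the end, for the whole second after the job is handed in: The pin stands in the bridge's hole, upright (within 0.08 rad) and centred within 3 mm, pressed fully home through the collar: its head on the bridge's top within 2 mm (z of pin_center in the frame of guide below -0.012 m and horizontal distance between pin_center and guide below 0.003 m and angle between pin_center's own z axis and vertical below 0.08 rad); the robot touches nothing.
It fails at once if the pin is forced: before it is home it bears on the fixture (base, collar or bridge) with more than 25 N, or at any time with more than 50 N ((contact force between fixture and pin above 25 N and z of pin_center in the frame of guide above -0.012 m) or contact force between fixture and pin above 50 N).
It fails at once if a bystander is moved more than 30 mm (distance of any of stub_center, hammer_grip, can, offcut from where it was at the start of the episode above 0.03 m).
It also fails if it takes over 72 s, if anything falls off the work surface, if the arm or the gripper's body presses on something with over 40 N, if the wrist force passes 120 N, or if a joint passes its speed limit or range.

## Working session

There is one attempt and no reset: what is moved stays moved. The work goes in short steps, Python scripts to look and compute and a tool call to move; the robot and the scene stay as the last step left them, time stands still between calls to the robot, and variables do not carry over. Pictures are saved under pics/ and viewed, at most 10 in all, crops included, and the job is handed in when it is done.

Besides the shell and the picture viewer there is one more tool, called after "Call:" in YAML: its name, and indented under it one key for each argument. send_rows: Moves the arm, as the interface text tells. Its arguments: {"type":"object","properties":{"commands":{"type":"array","items":{"type":"array","items":{"type":"number"}}},"fingers":{"type":"number"},"squeeze":{"type":"number"}},"required":["commands"]}

```bash
mkdir -p pics; python3 - <<'E'
from bench import arm, vision
import cv2,numpy as np
s=arm.state();print({k:np.round(v,3).tolist() for k,v in s.items()})
for n in("top","side","wrist"):
    p=vision.camera_params(n);print(n,[np.round(p[k],3).tolist() for k in("intrinsics","R","t")])
    im=vision.snapshot(n);cv2.imwrite(f"pics/{n}0.png",im[:,:,::-1])
E
```

```text
{'time_s': 0.0, 'joint_positions': [1.31, 0.379, 1.735, 0.0, 1.029, -0.033], 'joint_vel': [0.001, -0.001, 0.0, -0.001, -0.001, -0.0], 'effort': [0.002, -76.373, -43.438, 0.065, 0.042, -0.0], 'tool_pos': [158.0, 681.546, 227.278], 'ee_rot': [-0.357, -3.121, 0.002], 'force': [-0.165, 1.002, -0.231], 'wrist_torque': [-0.02, 0.013, -0.014], 'grasp_force': 0.0, 'finger_gap': 91.402}
top [[[412.973, 0.0, 284.721], [0.0, 412.973, 220.546], [0.0, 0.0, 1.0]], [[-0.03, -1.0, -0.006], [-0.994, 0.031, -0.11], [0.11, 0.003, -0.994]], [15.549, 597.975, 1222.865]]
side [[[383.19, 0.0, 279.644], [0.0, 383.19, 214.59], [0.0, 0.0, 1.0]], [[-0.994, -0.104, -0.009], [-0.063, 0.665, -0.744], [0.084, -0.739, -0.668]], [580.404, 110.053, 894.547]]
wrist [[[307.637, 0.0, 281.584], [0.0, 307.637, 208.206], [0.0, 0.0, 1.0]], [[0.226, 0.974, -0.001], [0.941, -0.218, 0.26], [0.253, -0.06, -0.966]], [-700.734, -28.654, 391.147]]
```

View pics/top0.png

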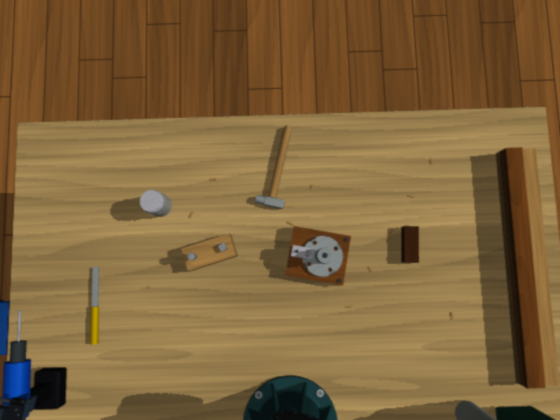

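View pics/side0.png

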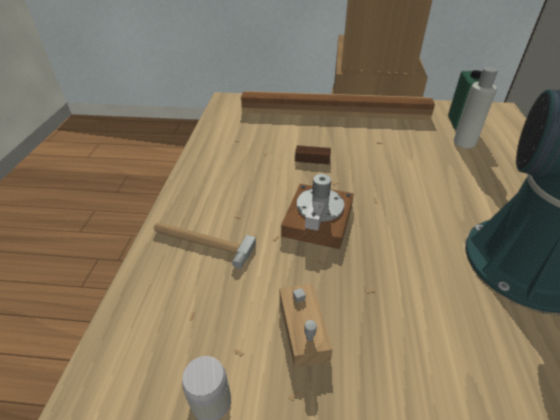

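Top: the fixture hub is near (325,256) with the bridge to its left, around (299,252). The pin block heads are at (191,257) and (222,247). Side: the round pin head is at about (311,328), the stub at (299,296). I'll zoom in on both views.

```bash
python3 - <<'E'
import cv2,numpy as np
t=cv2.imread("pics/top0.png");s=cv2.imread("pics/side0.png")
a=cv2.resize(t[220:295,170:360],None,fx=4,fy=4,interpolation=2)
b=cv2.resize(s[165:255,270:365],None,fx=4,fy=4,interpolation=2)
c=cv2.resize(s[275:365,270:365],None,fx=4,fy=4,interpolation=2)[:290]
cv2.imwrite("pics/c0.png",np.vstack([a[:, :760],np.zeros((0,760,3),np.uint8),cv2.resize(np.hstack([b[:288,:380],c[:288,:380]]),(760,288))]))
E
```

```text
(no output)
```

View pics/c0.png

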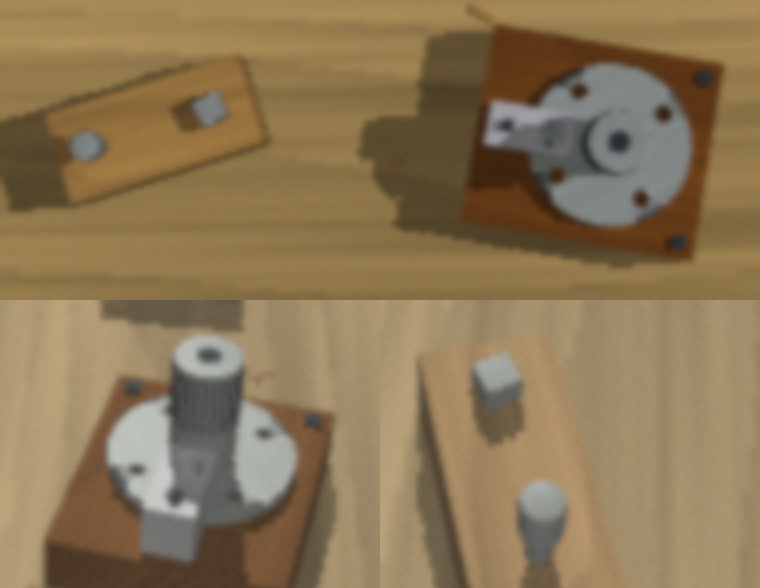

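```bash
cat > h.py <<'E'
import numpy as np,cv2
from bench import arm,vision
def ray(p,uv):
    d=p["R"].T@np.linalg.inv(p["intrinsics"])@np.array([uv[0],uv[1],1.]); return -np.array(p["R"]).T@p["t"],d
def atz(p,uv,z):
    c,d=ray(p,uv); return c+d*(z-c[2])/d[2]
def tri(*obs):
    A=np.zeros((3,3));b=np.zeros(3)
    for p,uv in obs:
        c,d=ray(p,uv);d=d/np.linalg.norm(d);M=np.eye(3)-np.outer(d,d);A+=M;b+=M@c
    X=np.linalg.solve(A,b)
    return X
def proj(p,X):
    q=p["intrinsics"]@(p["R"]@X+p["t"]);return q[:2]/q[2]
E
python3 - <<'E'
from h import *
np.set_printoptions(precision=1,suppress=True)
T=vision.camera_params("top");S=vision.camera_params("side")
t=lambda x,y:(170+x/4-.4,220+y/4-.4); s=lambda x,y:(270+x/4-.4,165+(y-300)/4-.4); s2=lambda x,y:(270+(x-380)/4-.4,275+(y-300)/4-.4)
print("hub",tri((T,t(617,141)),(S,s(208,355))),atz(T,t(617,141),125),atz(S,s(208,355),125))
print("pin",tri((T,t(87,146)),(S,s2(542,503))),atz(T,t(87,146),80),atz(S,s2(542,503),80))
print("stub",tri((T,t(210,108)),(S,s2(497,372))))
print("guide",tri((T,t(548,138)),(S,s(200,466))),atz(T,t(548,138),76))
print("screw",tri((T,t(505,125)),(S,s(176,495))),atz(T,t(505,125),76))
h=[atz(T,t(*q),50) for q in[(579,91),(663,114),(641,199),(556,175)]]
print(h,np.mean(h,0))
print("side holes",[atz(S,s(*q),50) for q in[(265,434),(136,470)]])
E
```

```text
hub [ 489.9 -109.   127.1] [ 488.4 -109.1  125. ] [ 491.3 -112.   125. ]
pin [498.8 270.5  82.7] [497.6 271.2  80. ] [500.  268.7  80. ]
stub [524.4 184.6  60. ]
guide [492.6 -63.4  77.4] [493.3 -63.5  76. ]
screw [504.5 -32.5  80. ] [503.7 -32.5  76. ]
[array([528.2, -89. ,  50. ]), array([ 509.2, -150.8,   50. ]), array([ 447. , -131.8,   50. ]), array([466.5, -69.6,  50. ])] [ 487.7 -110.3   50. ]
side holes [array([ 450.1, -131.3,   50. ]), array([531.4, -87.7,  50. ])]
```

Call:
send_rows:
  commands:
    - [4, -5, 0, -0.14]
    - [8, -9, 0, -0.28]
    - [12, -13, 0, -0.42]
    - [15, -17, 0, -0.56]
    - [18, -21, 0, -0.7]
    - [21, -25, 0, -0.84]
    - [24, -29, 0, -0.98]
    - [27, -33, 0, -1.12]
    - [30, -37, 0, -1.26]
    - [33, -39, 0, -1.4]
    - [34.1, -41.1, 0, -1.54]
    - [34.1, -41.1, 0, -1.54]
    - [34.1, -41.1, 0, -1.54]
    - [34.1, -41.1, 0, -1.54]
  fingers: 1

```text
time_s: 1.55
tool_pos: [498.5, 271.5, 227.8]
ee_rot: [-2.427, -1.994, 0.0]
force: [-0.7, 0.1, 0.6]
finger_gap: 91.1
grasp_force: 0.0
```

```bash
cat > snap.py <<'E'
from h import *
import sys,pickle
s=arm.state();p=vision.camera_params("wrist");im=vision.snapshot("wrist")[:,:,::-1]
n=sys.argv[1];cv2.imwrite(f"pics/{n}.png",im);pickle.dump(p,open(f"pics/{n}.pkl","wb"))
print(s["time_s"],np.round(s["tool_pos"],1),np.round(s["ee_rot"],4),np.round(s["joint_positions"],3),np.round(s["force"],1))
E
python3 snap.py w1
```

```text
1.55 [498.5 271.5 227.8] [-2.4271e+00 -1.9943e+00  4.0000e-04] [0.458 0.173 2.005 0.    0.965 0.653] [-0.7  0.1  0.6]
```

Call:
send_rows:
  commands:
    - [0, -4, 0, 0]
    - [0, -7, 0, 0]
    - [0, -7, 0, 0]
    - [0, -7, 0, 0]

```text
time_s: 2.0
tool_pos: [498.8, 201.5, 228.1]
ee_rot: [-2.428, -1.993, -0.0]
force: [0.1, 0.5, 0.5]
finger_gap: 91.4
grasp_force: 0.0
```

```bash
python3 snap.py w2
```

```text
2.0 [498.8 201.5 228.1] [-2.4285e+00 -1.9929e+00 -4.0000e-04] [0.34  0.123 2.062 0.    0.956 0.537] [0.1 0.5 0.5]
```

Call:
send_rows:
  commands:
    - [0, -4, 0, 0]
    - [0, -8, 0, 0]
    - [0, -12, 0, 0]
    - [0, -16, 0, 0]
    - [0, -20, 0, 0]
    - [0, -24, 0, 0]
    - [0, -26, 0, 0]
    - [0, -26, 0, 0]
    - [0, -26, 0, 0]
    - [0, -26, 0, 0]

```text
time_s: 3.05
tool_pos: [499.3, -57.9, 227.9]
ee_rot: [-2.428, -1.994, 0.0]
force: [0.4, 0.1, 0.2]
finger_gap: 91.4
grasp_force: 0.0
```

```bash
python3 snap.py f1
```

```text
3.05 [499.3 -57.9 227.9] [-2.4275 -1.9939  0.    ] [-0.162  0.064  2.128  0.     0.95   0.034] [0.4 0.1 0.2]
```

Call:
send_rows:
  commands:
    - [0, -4, 0, 0]
    - [0, -7.5, 0, 0]
    - [0, -7.5, 0, 0]
    - [0, -7.5, 0, 0]

```text
time_s: 3.5
tool_pos: [499.2, -133.7, 227.8]
ee_rot: [-2.429, -1.992, -0.0]
force: [0.1, 1.0, 0.6]
finger_gap: 91.3
grasp_force: 0.0
```

```bash
python3 snap.py f2; python3 - <<'E'
import cv2,numpy as np,pickle
from h import *
P=np.array([498.8,270.5,80]);G=np.array([493,-95,60])
out=[]
for n,X,h in(("w1",P,50),("w2",P,50),("f1",G,100),("f2",G,100)):
    p=pickle.load(open(f"pics/{n}.pkl","rb"));u,v=proj(p,X);print(n,u,v)
    print(cv2.imread(f"pics/{n}.png").shape)
a=cv2.imread("pics/f1.png");b=cv2.imread("pics/f2.png")
cv2.imwrite("pics/m1.png",np.hstack([cv2.resize(cv2.imread(f"pics/{n}.png"),(400,300)) for n in("w1","w2")]))
E
```

```text
3.5 [ 499.2 -133.7  227.8] [-2.4293 -1.9917 -0.    ] [-0.307  0.088  2.102  0.     0.952 -0.11 ] [0.1 1.  0.6]
w1 282.84731845270653 201.83906925888434
(420, 560, 3)
w2 268.35008158205073 132.76109612293303
(420, 560, 3)
f1 283.27125712450953 229.55092990163493
(420, 560, 3)
f2 269.44899252871215 162.6081192509509
(420, 560, 3)
```

View pics/f1.png

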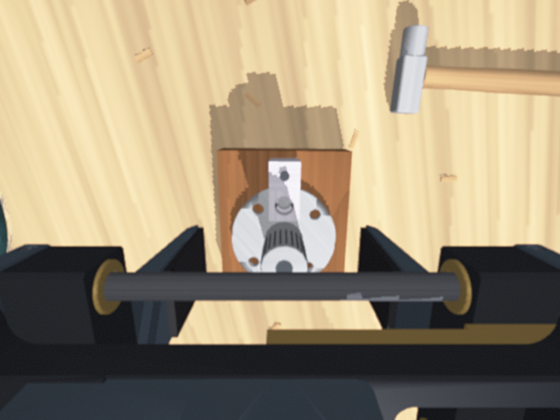

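View pics/m1.png

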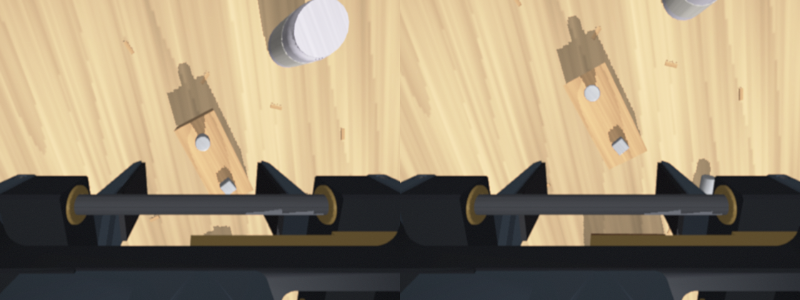

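w1: the pin head is at about (284,201) and the can is nearby. f1: hub top at about (284,267), bridge hole at about (284,205), flange holes at (258,209), (315,214) and (253,262). I need enlarged crops.

```bash
python3 - <<'E'
import cv2,numpy as np
C=lambda n,x,y,w,h,f:cv2.resize(cv2.imread(f"pics/{n}.png")[y:y+h,x:x+w],None,fx=f,fy=f,interpolation=2)
top=np.hstack([C("f1",220,150,133,124,3),C("f2",203,75,133,124,3)])
bot=np.hstack([C("w1",252,175,66,60,6),C("w2",235,105,67,60,6)])
print(top.shape,bot.shape)
cv2.imwrite("pics/m2.png",np.vstack([top,cv2.resize(bot,(798,225*1))]))
E
```

```text
(372, 798, 3) (360, 798, 3)
```

View pics/m2.png

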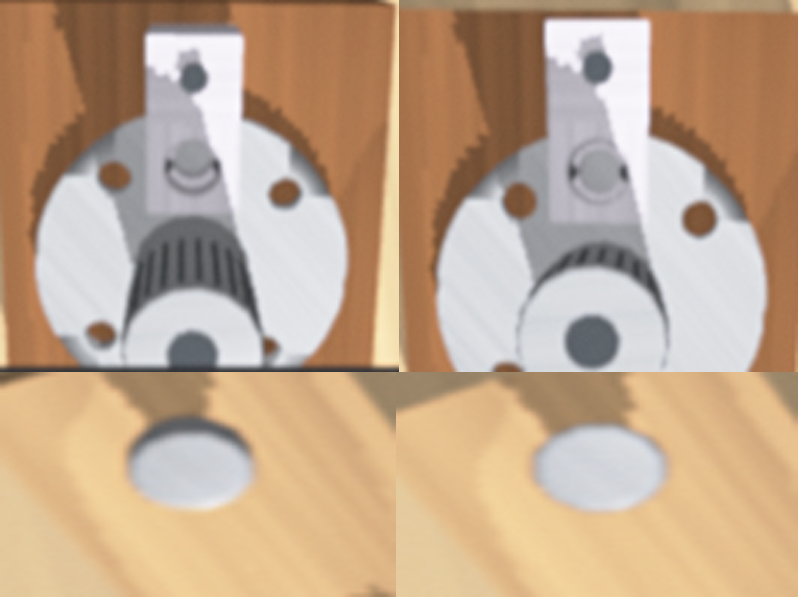

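```bash
python3 - <<'E'
from h import *
import pickle
np.set_printoptions(precision=1,suppress=True)
L=lambda n:pickle.load(open(f"pics/{n}.pkl","rb"))
w1,w2,f1,f2=map(L,("w1","w2","f1","f2"))
a=lambda x,y:(220+x/3-.33,150+y/3-.33); b=lambda x,y:(203+(x-399)/3-.33,75+y/3-.33)
pp=[(252+192/6-.4,175+98/3.75-.4),(235+204/6-.4,105+95/3.75-.4)]
print("pin",tri((w1,pp[0]),(w2,pp[1])),atz(w1,pp[0],87),atz(w2,pp[1],87))
for n,A,B,z in(("hub",(193,353),(592,341),125),("guide",(193,168),(599,172),76),("screw",(193,77),(596,67),76),("hL",(115,176),(519,201),50),("hR",(285,193),(700,219),50)):
    print(n,tri((f1,a(*A)),(f2,b(*B))),atz(f1,a(*A),z),atz(f2,b(*B),z))
print("h3",atz(f1,a(101,333),50))
E
```

```text
pin [500.  273.1  86.6] [500.1 273.2  87. ] [499.9 273.1  87. ]
hub [ 490.5 -109.2  124.8] [ 490.6 -109.2  125. ] [ 490.4 -109.2  125. ]
guide [499.9 -64.2  75.4] [499.8 -64.   76. ] [500.  -64.2  76. ]
screw [505.8 -32.6  77.8] [505.9 -32.9  76. ] [505.7 -32.5  76. ]
hL [468.8 -68.8  47.1] [469.3 -68.1  50. ] [469.  -68.7  50. ]
hR [531.  -87.7  47.9] [530.9 -87.1  50. ] [530.9 -87.5  50. ]
h3 [ 450.2 -129.7   50. ]
```

Axis is (490.5, −109.2), guide (499.9, −64.1) and pin (500, 273). The nearest hole is at 117.7° and the guide is at 78.2°, so I'll turn the collar −0.69 rad.

Call:
send_rows:
  commands:
    - [-0.4, 1.2, -2, 0.14]
    - [-0.9, 2.4, -4, 0.28]
    - [-0.9, 2.4, -6, 0.42]
    - [-0.9, 2.4, -8, 0.56]
    - [-0.9, 2.4, -10, 0.69]
    - [-0.9, 2.4, -12, 0.69]
    - [-0.9, 2.4, -12.5, 0.69]
    - [-0.9, 2.4, -12.5, 0.69]
    - [-0.9, 2.4, -12.5, 0.69]
    - [-0.9, 2.4, -12.5, 0.69]

```text
time_s: 4.55
tool_pos: [490.7, -110.0, 103.9]
ee_rot: [1.611, 2.695, 0.001]
force: [-0.9, -0.5, -0.6]
finger_gap: 91.0
grasp_force: 0.0
```

Call:
send_rows:
  commands:
    - [0, 0, 0, 0]
    - [0, 0, 0, 0]
    - [0, 0, 0, 0]
    - [0, 0, 0, 0]
    - [0, 0, 0, 0]
    - [0, 0, 0, 0]
    - [0, 0, 0, 0]
    - [0, 0, 0, 0]
  fingers: -1
  squeeze: 25

```text
time_s: 5.35
tool_pos: [490.4, -109.9, 102.9]
ee_rot: [1.612, 2.696, 0.001]
force: [3.2, 4.0, -3.0]
finger_gap: 43.5
grasp_force: 25.0
```

Call:
send_rows:
  commands:
    - [0, 0, 0, -0.07]
    - [0, 0, 0, -0.15]
    - [0, 0, 0, -0.23]
    - [0, 0, 0, -0.31]
    - [0, 0, 0, -0.39]
    - [0, 0, 0, -0.47]
    - [0, 0, 0, -0.55]
    - [0, 0, 0, -0.63]
    - [0, 0, 0, -0.69]
    - [0, 0, 0, -0.69]
    - [0, 0, 0, -0.69]
    - [0, 0, 0, -0.69]

```text
time_s: 6.55
tool_pos: [490.9, -109.9, 103.0]
ee_rot: [2.429, 1.991, 0.002]
force: [9.9, 5.9, -7.4]
finger_gap: 43.5
grasp_force: 25.0
```

Call:
send_rows:
  commands:
    - [0, 0, 0, 0]
    - [0, 0, 0, 0]
    - [0, 0, 0, 0]
    - [0, 0, 0, 0]
    - [0, 0, 4, 0]
    - [0, 0, 8, 0]
    - [0, -0.8, 12, 0]
    - [0, -1.6, 12.5, 0]
    - [0, -2.4, 12.5, 0]
    - [0, -2.4, 12.5, 0]
    - [0, -2.4, 12.5, 0]
  fingers: 1

```text
time_s: 7.65
tool_pos: [489.2, -133.9, 226.4]
ee_rot: [-2.428, -1.99, 0.002]
force: [0.4, -0.3, -0.3]
finger_gap: 90.7
grasp_force: 0.0
```

```bash
python3 snap.py f3; python3 - <<'E'
import cv2
cv2.imwrite("pics/f3c.png",cv2.resize(cv2.imread("pics/f3.png")[70:215,190:350],None,fx=4,fy=4,interpolation=2))
E
```

```text
7.65 [ 489.2 -133.9  226.4] [-2.4279e+00 -1.9902e+00  2.2000e-03] [-0.313  0.075  2.119  0.     0.95  -0.116] [ 0.4 -0.3 -0.3]
```

View pics/f3c.png

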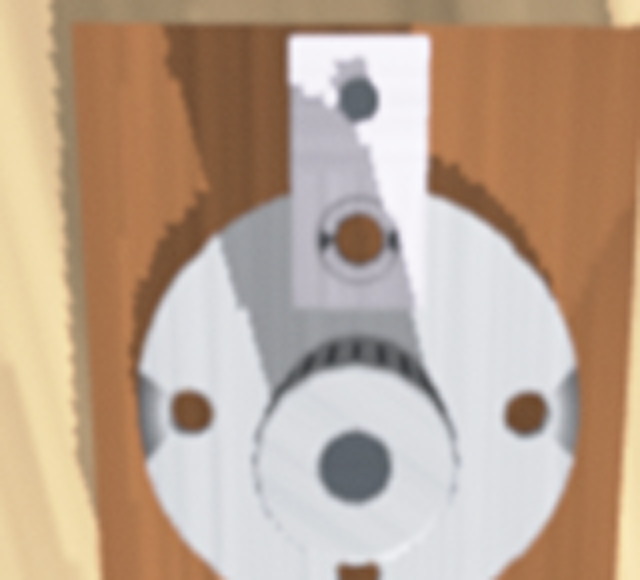

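The crop shows the bridge hole at about (358,240) filled with the brown of the base, and the side holes level at (191,412) and (526,414). The collar is aligned, so I'll fetch the pin.

Call:
send_rows:
  commands:
    - [1, 4, 0, 0]
    - [1, 8, 0, 0]
    - [1, 12, 0, 0]
    - [1, 16, 0, 0]
    - [1, 20, 0, 0]
    - [1, 24, 0, 0]
    - [1, 28, 0, 0]
    - [1, 32, 0, 0]
    - [1, 36, 0, 0]
    - [1, 39, 0, 0]
    - [1, 40.7, 0, 0]
    - [1, 40.7, 0, 0]
    - [1, 40.7, 0, 0]
    - [1, 40.7, -4, 0]
    - [1, 40.7, -8, 0]
    - [1, 40.7, -11.5, 0]
    - [1, 40.7, -14, 0]
    - [1, 40.7, -15.6, 0]
    - [1, 40.7, -15.6, 0]
    - [1, 40.7, -15.6, 0]

```text
time_s: 9.7
tool_pos: [500.6, 272.6, 72.7]
ee_rot: [2.43, 1.991, 0.001]
force: [-0.4, 0.5, 0.2]
finger_gap: 91.4
grasp_force: 0.0
```

Call:
send_rows:
  commands:
    - [0, 0, 0, 0]
    - [0, 0, 0, 0]
    - [0, 0, 0, 0]
    - [0, 0, 0, 0]
    - [0, 0, 0, 0]
    - [0, 0, 0, 0]
    - [0, 0, 0, 0]
    - [0, 0, 0, 0]
    - [0, 0, 0, 0]
    - [0, 0, 0, 0]
  fingers: -1
  squeeze: 20

```text
time_s: 10.7
tool_pos: [500.0, 272.9, 71.9]
ee_rot: [-2.429, -1.992, 0.0]
force: [0.9, -0.3, -0.4]
finger_gap: 21.5
grasp_force: 20.0
```

Call:
send_rows:
  commands:
    - [0, 0, 2, 0]
    - [0, 0, 4, 0]
    - [0, 0, 6, 0]
    - [0, 0, 9, 0]
    - [0, 0, 12, 0]
    - [0, -3, 13, 0]
    - [0, -7, 13, 0]
    - [0, -11, 13, 0]
    - [0, -15, 13, 0]
    - [0, -19, 13, 0]
    - [0, -23, 13, 0]
    - [0, -27, 13, 0]
    - [0, -30, 13, 0]
    - [0, -32.5, 13, 0]
    - [0, -33.7, 13, 0]
    - [0, -33.7, 13, 0]
    - [0, -33.7, 11, 0]
    - [0, -33.7, 9, 0]
    - [0, -33.7, 8, 0]
    - [0, -33.7, 8, 0]

```text
time_s: 12.7
tool_pos: [499.3, -63.2, 150.8]
ee_rot: [-2.427, -1.992, 0.002]
force: [-0.4, 0.9, -1.3]
finger_gap: 21.7
grasp_force: 20.0
```

```bash
python3 - <<'E'
from h import *
s=arm.state();print(s["time_s"],s["tool_pos"],s["force"],s["finger_gap"])
S=vision.camera_params("side");T=vision.camera_params("top")
i=vision.snapshot("side")[:,:,::-1];j=vision.snapshot("top")[:,:,::-1]
C=lambda m,p:cv2.resize(m[int(p[1])-35:int(p[1])+35,int(p[0])-45:int(p[0])+45],None,fx=6,fy=6,interpolation=2)
X=np.array([499.9,-64.1,90])
a=proj(S,X);print(a,proj(S,[499.9,-64.1,91]))
for z in (91,155): print((proj(S,np.array([499.9,-64.1,z]))-a.astype(int)+[45,35])*6)
cv2.imwrite("pics/s2.png",C(i,a))
E
```

```text
12.7 [499.32345903 -63.18539239 150.79039797] [-0.3626314   0.87534031 -1.26873586] 21.722318079255203
[316.61989609 201.70984427] [316.64287975 201.39164388]
[273.85727847 212.34986327]
[283.11843451  84.13249401]
```

View pics/s2.png

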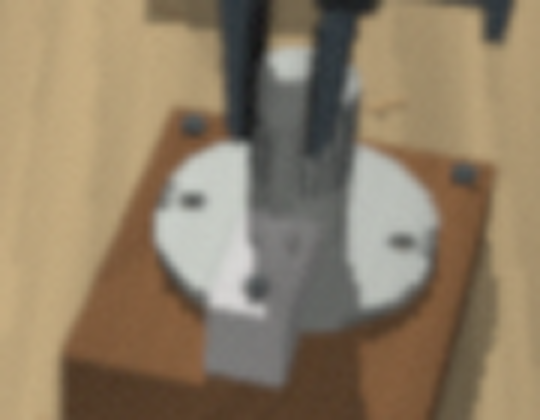

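The pin is grey on the grey hub and can't be made out between the fingers at about (285,100). The grip gap of 21.7 mm shows it's held. I'll descend and check the forces as I go.

Call:
send_rows:
  commands:
    - [0, 0, -0.4, 0]
    - [0, 0, -0.8, 0]
    - [0, 0, -1.2, 0]
    - [0, 0, -1.5, 0]
    - [0, 0, -1.8, 0]
    - [0, 0, -1.8, 0]

```text
time_s: 13.4
tool_pos: [499.9, -64.1, 133.5]
ee_rot: [-2.429, -1.992, 0.001]
force: [0.8, -0.1, -0.0]
finger_gap: 21.3
grasp_force: 20.0
```

Call:
send_rows:
  commands:
    - [0, 0, -0.2, 0]
    - [0, 0, -0.4, 0]
    - [0, 0, -0.6, 0]
    - [0, 0, -0.7, 0]
    - [0, 0, -0.7, 0]

```text
time_s: 13.9
tool_pos: [500.0, -64.1, 126.8]
ee_rot: [-2.429, -1.992, 0.0]
force: [-0.0, -0.1, -1.1]
finger_gap: 21.6
grasp_force: 20.0
```

Call:
send_rows:
  commands:
    - [0, 0, -0.15, 0]
    - [0, 0, -0.3, 0]
    - [0, 0, -0.45, 0]
    - [0, 0, -0.6, 0]
    - [0, 0, -0.6, 0]

```text
time_s: 14.4
tool_pos: [500.0, -64.1, 120.7]
ee_rot: [-2.429, -1.992, 0.0]
force: [0.1, -0.4, -1.4]
finger_gap: 21.2
grasp_force: 20.0
```

Call:
send_rows:
  commands:
    - [0, 0, -0.15, 0]
    - [0, 0, -0.3, 0]
    - [0, 0, -0.45, 0]
    - [0, 0, -0.6, 0]
    - [0, 0, -0.6, 0]

```text
time_s: 14.9
tool_pos: [500.0, -64.0, 114.7]
ee_rot: [-2.429, -1.992, 0.0]
force: [0.5, -0.3, -1.2]
finger_gap: 21.3
grasp_force: 20.0
```

Call:
send_rows:
  commands:
    - [0, 0, -0.1, 0]
    - [0, 0, -0.2, 0]
    - [0, 0, -0.3, 0]
    - [0, 0, -0.4, 0]
    - [0, 0, -0.4, 0]

```text
time_s: 15.4
tool_pos: [500.0, -64.1, 110.8]
ee_rot: [-2.429, -1.992, 0.0]
force: [0.5, -0.6, -1.0]
finger_gap: 21.4
grasp_force: 20.0
```

Call:
send_rows:
  commands:
    - [0, 0, -0.1, 0]
    - [0, 0, -0.2, 0]
    - [0, 0, -0.3, 0]
    - [0, 0, -0.3, 0]

```text
time_s: 15.8
tool_pos: [500.0, -64.0, 107.8]
ee_rot: [-2.429, -1.992, 0.0]
force: [0.9, 0.1, -1.6]
finger_gap: 21.3
grasp_force: 20.0
```

Call:
send_rows:
  commands:
    - [0, 0, -0.1, 0]
    - [0, 0, -0.2, 0]
    - [0, 0, -0.3, 0]
    - [0, 0, -0.4, 0]
    - [0, 0, -0.4, 0]

```text
time_s: 16.3
tool_pos: [500.0, -64.1, 103.8]
ee_rot: [-2.429, -1.992, 0.0]
force: [-0.8, 0.1, -1.5]
finger_gap: 21.6
grasp_force: 20.0
```

Call:
send_rows:
  commands:
    - [0, 0, -0.1, 0]
    - [0, 0, -0.2, 0]
    - [0, 0, -0.3, 0]
    - [0, 0, -0.3, 0]

```text
time_s: 16.7
tool_pos: [500.0, -64.1, 100.8]
ee_rot: [-2.429, -1.992, 0.0]
force: [-0.7, -0.4, -1.9]
finger_gap: 21.5
grasp_force: 20.0
```

Call:
send_rows:
  commands:
    - [0, 0, -0.1, 0]
    - [0, 0, -0.2, 0]
    - [0, 0, -0.3, 0]
    - [0, 0, -0.4, 0]
    - [0, 0, -0.4, 0]

```text
time_s: 17.2
tool_pos: [500.0, -64.1, 96.8]
ee_rot: [-2.429, -1.992, 0.0]
force: [0.4, 0.2, -0.6]
finger_gap: 21.3
grasp_force: 20.0
```

Call:
send_rows:
  commands:
    - [0, 0, 0, 0]
    - [0, 0, 0, 0]
    - [0, 0, 0, 0]
    - [0, 0, 0, 0]
    - [0, 0, 0, 0]
    - [0, 0, 0, 0]
  fingers: 1

```text
time_s: 17.8
tool_pos: [500.1, -64.1, 97.0]
ee_rot: [-2.429, -1.992, -0.0]
force: [-0.5, 0.2, -0.1]
finger_gap: 66.6
grasp_force: 0.0
```

Call:
send_rows:
  commands:
    - [0, 0, 1, 0]
    - [0, 0, 2, 0]
    - [0, 0, 3, 0]
    - [0, 0, 3.5, 0]
    - [0, 0, 3.5, 0]
    - [0, 0, 3.5, 0]
    - [0, 0, 3.5, 0]
    - [0, 0, 3.5, 0]
    - [0, 0, 3.5, 0]
    - [0, 0, 3.5, 0]
    - [0, 0, 3.5, 0]
  fingers: -1
  squeeze: 20

```text
time_s: 18.9
tool_pos: [500.1, -64.1, 131.8]
ee_rot: [-2.429, -1.992, 0.0]
force: [0.0, -0.7, 0.2]
finger_gap: 0.3
grasp_force: 0.0
```

Call:
send_rows:
  commands:
    - [0, 0, -0.2, 0]
    - [0, 0, -0.4, 0]
    - [0, 0, -0.5, 0]
    - [0, 0, -0.6, 0]
    - [0, 0, -0.7, 0]
    - [0, 0, -0.8, 0]
    - [0, 0, -0.8, 0]

```text
time_s: 19.6
tool_pos: [500.0, -64.1, 123.8]
ee_rot: [-2.429, -1.992, 0.0]
force: [1.0, -0.8, -0.1]
finger_gap: 0.2
grasp_force: 0.0
```

Call:
send_rows:
  commands:
    - [0, 0, -0.1, 0]
    - [0, 0, -0.15, 0]
    - [0, 0, -0.2, 0]
    - [0, 0, -0.2, 0]

```text
time_s: 20.0
tool_pos: [500.0, -64.1, 121.8]
ee_rot: [-2.429, -1.992, 0.0]
force: [-1.4, 0.2, 0.9]
finger_gap: 0.7
grasp_force: 0.0
```

Call:
send_rows:
  commands:
    - [0, 0, -0.05, 0]
    - [0, 0, -0.1, 0]
    - [0, 0, -0.1, 0]

```text
time_s: 20.3
tool_pos: [500.1, -64.0, 120.9]
ee_rot: [-2.429, -1.992, 0.0]
force: [0.0, -0.2, 0.1]
finger_gap: 0.4
grasp_force: 0.0
```

Call:
send_rows:
  commands:
    - [0, 0, -0.05, 0]
    - [0, 0, -0.1, 0]
    - [0, 0, -0.1, 0]

```text
time_s: 20.6
tool_pos: [500.1, -64.1, 119.9]
ee_rot: [-2.429, -1.992, 0.0]
force: [0.1, -0.4, -0.8]
finger_gap: 0.4
grasp_force: 0.0
```

Call:
send_rows:
  commands:
    - [0, 0, -0.05, 0]
    - [0, 0, -0.1, 0]
    - [0, 0, -0.1, 0]

```text
time_s: 20.9
tool_pos: [500.0, -64.1, 118.9]
ee_rot: [-2.429, -1.992, 0.0]
force: [-0.0, 0.9, 0.8]
finger_gap: 0.6
grasp_force: 0.0
```

No contact yet where I expected it, so I'll look before going on.

```bash
python3 - <<'E'
from h import *
i=vision.snapshot("side")[:,:,::-1]; S=vision.camera_params("side")
for z in (76,88,100,110):print(z,(proj(S,np.array([499.9,-64.1,z]))-[271,166])*6)
cv2.imwrite("pics/s3.png",cv2.resize(i[166:256,271:371],None,fx=6,fy=6,interpolation=2))
E
```

```text
76 [271.80948726 240.70079501]
88 [273.44417036 218.06919627]
100 [275.10743864 195.04184608]
110 [276.51587634 175.54253342]
```

View pics/s3.png

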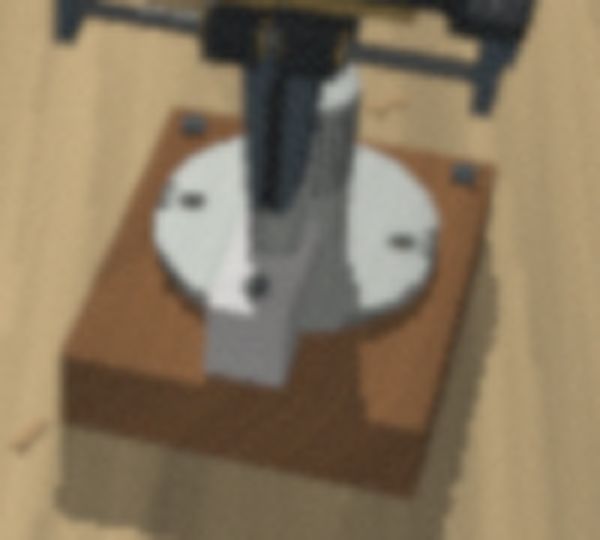

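The image shows closed fingertips at about (272,205), with a grey, head-shaped form below them at about (275,230) over the bridge hole. I'll keep pressing gently.

Call:
send_rows:
  commands:
    - [0, 0, -0.05, 0]
    - [0, 0, -0.1, 0]
    - [0, 0, -0.1, 0]

```text
time_s: 21.25
tool_pos: [500.1, -64.1, 117.9]
ee_rot: [-2.429, -1.992, 0.0]
force: [1.2, 0.1, 0.2]
finger_gap: 0.7
grasp_force: 0.0
```

Call:
send_rows:
  commands:
    - [0, 0, -0.05, 0]
    - [0, 0, -0.1, 0]
    - [0, 0, -0.1, 0]

```text
time_s: 21.55
tool_pos: [500.0, -64.1, 116.9]
ee_rot: [-2.429, -1.992, 0.0]
force: [0.1, -0.1, -0.3]
finger_gap: 0.6
grasp_force: 0.0
```

Call:
send_rows:
  commands:
    - [0, 0, -0.05, 0]
    - [0, 0, -0.1, 0]
    - [0, 0, -0.1, 0]

```text
time_s: 21.85
tool_pos: [500.3, -64.1, 116.0]
ee_rot: [2.429, 1.992, 0.001]
force: [-0.0, -0.5, 1.0]
finger_gap: -0.0
grasp_force: 0.7
```

Call:
send_rows:
  commands:
    - [0, 0, -0.05, 0]
    - [0, 0, -0.05, 0]

```text
time_s: 22.05
tool_pos: [500.2, -64.1, 115.5]
ee_rot: [2.429, 1.992, 0.0]
force: [-0.2, 1.1, 1.8]
finger_gap: 0.7
grasp_force: 1.0
```

Call:
send_rows:
  commands:
    - [0, 0, -0.05, 0]
    - [0, 0, -0.05, 0]

```text
time_s: 22.25
tool_pos: [500.2, -64.1, 115.0]
ee_rot: [2.429, 1.992, 0.0]
force: [1.1, 1.0, 2.2]
finger_gap: 0.2
grasp_force: 1.2
```

Call:
send_rows:
  commands:
    - [0, 0, -0.05, 0]
    - [0, 0, -0.05, 0]

```text
time_s: 22.45
tool_pos: [500.4, -64.0, 114.6]
ee_rot: [2.429, 1.992, 0.001]
force: [1.9, 1.2, 4.4]
finger_gap: 0.4
grasp_force: 2.2
```

Call:
send_rows:
  commands:
    - [0, 0, -0.05, 0]
    - [0, 0, -0.05, 0]

```text
time_s: 22.65
tool_pos: [500.8, -64.0, 114.4]
ee_rot: [2.429, 1.991, 0.002]
force: [1.1, 4.5, 7.2]
finger_gap: 0.4
grasp_force: 3.9
```

Call:
send_rows:
  commands:
    - [0, 0, -0.05, 0]
    - [0, 0, -0.05, 0]

```text
time_s: 22.85
tool_pos: [501.0, -63.9, 114.2]
ee_rot: [2.429, 1.991, 0.002]
force: [0.8, 5.5, 12.2]
finger_gap: 0.3
grasp_force: 6.5
```

Force is rising with the fingertips near z = 100, the home height. I'll back off and measure the head height from two wrist views.

Call:
send_rows:
  commands:
    - [0, 0, 1, 0]
    - [0, 0, 4, 0]
    - [0, 0, 8, 0]
    - [0, 0, 11.4, 0]
    - [0, -2, 11.4, 0]
    - [0, -3.5, 11.4, 0]
    - [0, -3.5, 11.4, 0]
    - [0, -3.5, 11.4, 0]

```text
time_s: 23.65
tool_pos: [499.4, -99.2, 226.5]
ee_rot: [-2.429, -1.99, 0.002]
force: [-0.2, -0.6, 0.4]
finger_gap: 0.2
grasp_force: 0.0
```

```bash
python3 snap.py g1
```

```text
23.65 [499.4 -99.2 226.5] [-2.4291e+00 -1.9897e+00  1.8000e-03] [-0.242  0.078  2.116  0.     0.95  -0.044] [-0.2 -0.6  0.4]
```

Call:
send_rows:
  commands:
    - [0, -3, 0, 0]
    - [0, -6, 0, 0]
    - [0, -6, 0, 0]
    - [0, -6, 0, 0]

```text
time_s: 24.1
tool_pos: [499.7, -158.8, 226.8]
ee_rot: [-2.429, -1.99, 0.001]
force: [0.1, 0.6, 0.6]
finger_gap: 0.6
grasp_force: 0.0
```

```bash
python3 snap.py g2; python3 - <<'E'
from h import *
import pickle
o=[];G=np.array([499.9,-64.1,90.])
for n in("g1","g2"):
    p=pickle.load(open(f"pics/{n}.pkl","rb"));u,v=(int(k) for k in proj(p,G));x,y=u-33,max(0,v-35);print(n,x,y,proj(p,G))
    for z in(76,100,109):print(z,(proj(p,np.array([499.9,-64.1,z]))-[x,y])*6)
    o.append(cv2.resize(cv2.imread(f"pics/{n}.png")[y:y+80,x:x+66],None,fx=6,fy=6,interpolation=2))
cv2.imwrite("pics/g.png",np.hstack(o))
E
```

```text
24.1 [ 499.7 -158.8  226.8] [-2.4291e+00 -1.9903e+00  9.0000e-04] [-0.352  0.103  2.087  0.     0.952 -0.154] [0.1 0.6 0.6]
g1 243 133 [276.00799912 168.78670251]
76 [199.73972566 203.21000226]
100 [196.74115714 223.61168747]
109 [195.4867446  232.14646988]
g2 229 69 [262.2975088  104.46603152]
76 [205.30606586 218.54527953]
100 [195.50234832 208.33656279]
109 [191.37676642 204.04054989]
```

View pics/g.png

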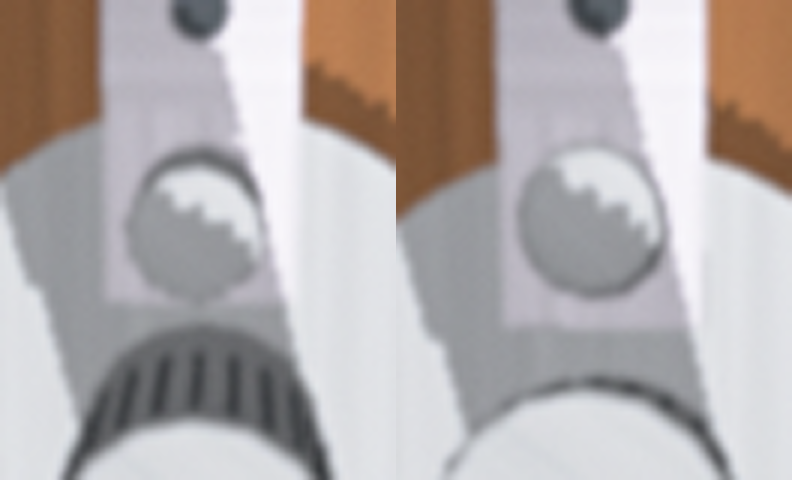

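Both crops show the round head seated squarely over the bridge hole, centred at about (193,232) and (589,221). I'll triangulate its top, with the bridge screw as reference.

```bash
python3 - <<'E'
from h import *
import pickle
np.set_printoptions(precision=1,suppress=True)
p1,p2=(pickle.load(open(f"pics/{n}.pkl","rb")) for n in("g1","g2"))
a=lambda x,y:(243+x/6-.4,133+y/6-.4); b=lambda x,y:(229+(x-396)/6-.4,69+y/6-.4)
for n,A,B in(("head",(193,232),(589,221)),("screw",(200,12),(600,8)),("hub?",(198,300),(598,327))):
    print(n,tri((p1,a(*A)),(p2,b(*B))))
    print(atz(p1,a(*A),76),atz(p2,b(*B),76))
for z in (76,):
    X=np.array([505.8,-32.6,z]);print((proj(p1,X)-[243,133]+.4)*6,(proj(p2,X)-[229,69]+.4)*6)
s=arm.state();print(s["force"])
E
```

```text
head [498.7 -65.2  97.5]
[497.5 -68.1  76. ] [497.6 -63.6  76. ]
screw [505.9 -33.3  74.9]
[505.9 -33.3  76. ] [505.9 -33.5  76. ]
hub? [495.7 -79.7  75.1]
[496.  -79.6  76. ] [495.6 -79.8  76. ]
[198.7   7.8] [201.8   2. ]
[ 0.5  0.5 -0.5]
```

The head top comes out at about z = 98–100, which is home within error. I'll press once more and see where contact begins, to check that the pin stayed down.

Call:
send_rows:
  commands:
    - [0, 3, 0, 0]
    - [0, 6, 0, 0]
    - [0, 9, 0, 0]
    - [0, 9.5, 0, 0]
    - [0, 9.5, 0, 0]
    - [0, 9.5, -4, 0]
    - [0, 9.5, -8, 0]
    - [0, 9.5, -10, 0]
    - [0, 9.5, -11, 0]
    - [0, 9.5, -11.2, 0]
    - [0, 9.5, -11.2, 0]
    - [0, 9.5, -11.2, 0]

```text
time_s: 25.35
tool_pos: [500.9, -64.3, 116.6]
ee_rot: [2.428, 1.991, 0.002]
force: [0.2, -0.1, 0.5]
finger_gap: 0.4
grasp_force: 0.0
```

Call:
send_rows:
  commands:
    - [0, 0, -0.05, 0]
    - [0, 0, -0.05, 0]

```text
time_s: 25.55
tool_pos: [500.4, -64.1, 115.6]
ee_rot: [2.428, 1.992, 0.001]
force: [-1.3, 0.5, -0.3]
finger_gap: 0.5
grasp_force: 0.0
```

Call:
send_rows:
  commands:
    - [0, 0, -0.05, 0]
    - [0, 0, -0.05, 0]

```text
time_s: 25.75
tool_pos: [500.1, -64.1, 114.5]
ee_rot: [2.429, 1.992, 0.0]
force: [-0.4, -0.3, 0.5]
finger_gap: 0.2
grasp_force: 0.0
```

Call:
send_rows:
  commands:
    - [0, 0, -0.05, 0]
    - [0, 0, -0.05, 0]

```text
time_s: 25.95
tool_pos: [500.4, -64.0, 114.2]
ee_rot: [2.429, 1.992, 0.001]
force: [-0.5, 1.9, 5.4]
finger_gap: 0.2
grasp_force: 2.8
```

Contact now begins at a tip height of about 100.3, so the pin moved down and stayed. One last firm press below the limit, then retreat.

Call:
send_rows:
  commands:
    - [0, 0, -0.05, 0]
    - [0, 0, -0.1, 0]
    - [0, 0, -0.1, 0]

```text
time_s: 26.25
tool_pos: [500.7, -64.0, 114.0]
ee_rot: [2.429, 1.992, 0.001]
force: [-4.9, 4.0, 21.8]
finger_gap: 0.5
grasp_force: 10.7
```

Call:
send_rows:
  commands:
    - [0, 0, 1, 0]
    - [0, 0, 4, 0]
    - [0, 0, 8, 0]
    - [0, 0, 12, 0]
    - [0, 0, 12, 0]
    - [0, 0, 12, 0]
    - [0, 0, 12, 0]

```text
time_s: 26.95
tool_pos: [499.4, -64.0, 231.8]
ee_rot: [-2.428, -1.991, 0.002]
force: [0.6, 0.0, 0.5]
finger_gap: 0.3
grasp_force: 0.0
```

```bash
python3 -c "
from bench import job_done
print(job_done())"
```

```text
the job is handed in; nothing more can be done
None
```

I turned the collar into line, measured the pin's head as home on the bridge (to about 1–2 mm), and handed the job in at about 27 s with the arm clear; the last press peaked at 21.8 N, and no verdict came back.

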